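# Put the microscope objectives away by size

### The arm

A 6-joint arm with a two-finger parallel gripper is mounted at the origin on the work surface. World frame = base frame: x ahead of the robot, y to its left, z up, the work surface at z = 0. Lengths are in m, angles in rad, forces in N, time in s.
With the tool pointing down it reaches from about 0.275 to 0.825 m from the base axis. Payload 4.9 kg.
Tool frame: the origin (TCP) lies midway between the tips of the shut fingers; the grasp point (between the pads) lies 19 mm behind it (grip_point_offset is the distance from the TCP to the grasp point, in m); z points along the fingers, y is the line along which they close (so a half turn about z gives the same grasp; the last joint's range is limited). The gripper opens to 85 mm and grips with 20 to 120 N. Pads are 22 mm wide; open, the fingers measure 114 mm over their backs; the gripper's body (76 mm by 85 mm) begins 54 mm behind the grasp point. The pads swing forward as they close: fully open they stand 13 mm farther back than shut.
Start: joints at [-1.244, 0.326, -0.193, 1.052, 0, 1.437], TCP at [0.245, -0.493, 0.231] pointing down, gripper open.
Joint ranges: [-2.65, 2.65], [-0.97, 1.79], [-1.3, 1.35], [-1.93, 2.1], [-1.47, 1.37], [-3.14, 3.14]. Speed limits (rad/s): [2.57, 2.57, 3.14, 3.14, 3.14, 3.14].

### API

Orientations are given as a rotation vector (axis times angle).
In Python, from cell import * gives the robot as it stands. Calls block until the motion is done:
- movep(position, orientation): joint-space move of the TCP to a pose.
- move_l(position, velocity=0.15, rot=None, until_force=None): straight line of the TCP; rot=None keeps the orientation; velocity is the mean speed in m/s. With until_force (N) it stops when the force on the tool has changed by that much, and returns True; else False.
- set_joints(angles): joint-space move.
- let_go() and grab(newtons=None): open the fingers fully, or close them until they stop; newtons is the grip in N (None keeps the last).
- sleep(seconds).
- ik(position, orientation): joint angles nearest the present ones, or None.
- get_state(): the state.
- grab_frame(name): name is "scene" or "top" or "wrist"; returns a dict with "img" (384x512x3 uint8, red, green, blue), "fx", "fy", "cx", "cy" (pixels), "cam_to_world" (4x4, takes a point from camera to world coordinates); the wrist camera has in their place "T_tool_cam" (4x4, takes a point from camera to tool coordinates, whose origin is the TCP and whose axes are the flange's). Camera axes: x right, y down, z forward; pixel columns grow to the right and rows downward; lengths in m; the calibration is good to about 2 mm. A picture is of the moment at which its call begins: read the wrist's pose just before it. There is no depth.
A pose or a line that the arm cannot do raises MotionError and nothing moves.
- sign_off(): hands the job in; it is judged then, once.
Trained networks look in the newest picture that a camera, given by its name, has taken for a name from the list of things; names that differ only in an ending like _2 or _b are one class to them, and where a whole thing is asked for, a point or a joint stands for the part that bears it (a point fixed in the world has none). Each returns a list of dicts, best first, with "score" (0 to 1); they miss things now and then, are a little off and sometimes report something else, mostly with a low value. They report only what shows in the picture. A call takes as long as a camera call. They do not tell look-alikes from the thing itself.
- spot_in(camera, name): "centre" ([column, row] in pixels, amid what is visible of it).
- silhouettes(camera, name): "mask" (384x512 bool, what is visible of it) and "centre" ([column, row] in pixels, amid what is visible of it).
- tip_of(camera, name): "centre" ([column, row] in pixels: a listed point, or the origin of a listed thing).
The state is a dict: "clock": time; "q": joint angles; "joint_velocities": joint speeds; "tau": joint torques, N m; "position": TCP position; "eef_rot": TCP orientation; "contact_force": force on the tool from outside, world axes, zero at the start; "wrist_torque": the same for the moment, N m; "finger_gap": opening from 0.0 (shut) to 1.0 (fully open); "grasp_force": force on a finger pad.
Only numpy, scipy, OpenCV 4.12 (cv2) and the standard library are available. Lean on these libraries where they do the work, as an engineer would, in place of code of your own. Each camera call takes 0.05 s, during which the arm holds its last target. There are 200 camera calls.

### The job

Put the four metal microscope objectives away: stand each one upright, nose up, on the floor of the round black storage dish that matches its size, the smallest objective in the smallest dish and so on up to the largest in the largest. Set them down gently without dropping them or knocking any over, and leave the two black eyepieces where they stand.

Things in the scene. Friction and masses are not known exactly. Their poses are not given: they have to be found in the camera images.
- objective_1_center (a point): The smallest of the four microscope objectives, loose, about 100 g: a bare-metal round barrel 22 mm in diameter and 50 mm high in all, standing on its flat wide end, nose (narrow end) up. The barrel is straight for the lower 35 mm, then tapers to 11 mm at the top. The point is its centre: on the axis, 25 mm above its underside; z points along the axis, out of the nose.
- dish_1: The smallest of the four storage dishes, fixed to the desk: round, shallow, black plastic with a grey floor, 40 mm inside and 46 mm outside diameter. Its floor is 3 mm and its rim 7 mm above the desk. Origin: centre of its underside, at desk height; z up. It is the place for the smallest objective.
- objective_2_center (a point): The second smallest of the four microscope objectives, loose, about 160 g: a bare-metal round barrel 28 mm in diameter and 60 mm high in all, standing on its flat wide end, nose (narrow end) up. The barrel is straight for the lower 42 mm, then tapers to 15 mm at the top. The point is its centre: on the axis, 30 mm above its underside; z points along the axis, out of the nose.
- dish_2: The second smallest of the four storage dishes, fixed to the desk: round, shallow, black plastic with a grey floor, 50 mm inside and 56 mm outside diameter. Its floor is 3 mm and its rim 7 mm above the desk. Origin: centre of its underside, at desk height; z up. It is the place for the second smallest objective.
- objective_3_center (a point): The second largest of the four microscope objectives, loose, about 240 g: a bare-metal round barrel 34 mm in diameter and 70 mm high in all, standing on its flat wide end, nose (narrow end) up. The barrel is straight for the lower 49 mm, then tapers to 18 mm at the top. The point is its centre: on the axis, 35 mm above its underside; z points along the axis, out of the nose.
- dish_3: The second largest of the four storage dishes, fixed to the desk: round, shallow, black plastic with a grey floor, 60 mm inside and 66 mm outside diameter. Its floor is 3 mm and its rim 7 mm above the desk. Origin: centre of its underside, at desk height; z up. It is the place for the second largest objective.
- objective_4_center (a point): The largest of the four microscope objectives, loose, about 340 g: a bare-metal round barrel 40 mm in diameter and 80 mm high in all, standing on its flat wide end, nose (narrow end) up. The barrel is straight for the lower 56 mm, then tapers to 21 mm at the top. The point is its centre: on the axis, 40 mm above its underside; z points along the axis, out of the nose.
- dish_4: The largest of the four storage dishes, fixed to the desk: round, shallow, black plastic with a grey floor, 70 mm inside and 76 mm outside diameter. Its floor is 3 mm and its rim 7 mm above the desk. Origin: centre of its underside, at desk height; z up. It is the place for the largest objective.
- eyepiece_1_center (a point): One of two alike eyepieces, loose, 120 g, not to be moved: a 25 mm steel tube with a wide black body and a flared black rubber eyecup on top, 46 mm across, 58 mm high in all, wide end up. The point is on its axis, 29 mm above its underside; z up.
- eyepiece_2_center (a point): One of two alike eyepieces, loose, 120 g, not to be moved: a 25 mm steel tube with a wide black body and a flared black rubber eyecup on top, 46 mm across, 58 mm high in all, wide end up. The point is on its axis, 29 mm above its underside; z up.
Things that resemble listed ones, but are neither listed nor needed, are in the scene too. What is shaped like the dish_2 but turquoise is not meant.

How it is judged:
At the end, for the whole second after the job is handed in: Each objective stands upright (within 0.08 rad), at rest, on the floor of its own size of dish (height within 3 mm, centre within 10.5, 12.5, 14.5, 16.5 mm of the dish's, smallest to largest: anywhere inside the rim); both eyepieces are within 20 mm of their starts (horizontal distance between objective_1_center and dish_1 below 0.0105 m and z of objective_1_center in the frame of dish_1 between 0.025 and 0.031 m and angle between each of objective_1_center, objective_2_center, objective_3_center, objective_4_center's own z axis and vertical below 0.08 rad and linear speed of each of objective_1, objective_2, objective_3, objective_4 below 0.02 m/s and horizontal distance between objective_2_center and dish_2 below 0.0125 m and z of objective_2_center in the frame of dish_2 between 0.03 and 0.036 m and horizontal distance between objective_3_center and dish_3 below 0.0145 m and z of objective_3_center in the frame of dish_3 between 0.035 and 0.041 m and horizontal distance between objective_4_center and dish_4 below 0.0165 m and z of objective_4_center in the frame of dish_4 between 0.04 and 0.046 m and distance of each of eyepiece_1_center, eyepiece_2_center from where it was at the start of the episode below 0.02 m); the robot touches nothing.
It fails at once if an eyepiece is moved by more than 20 mm or tipped by more than 0.3 rad (distance of any of eyepiece_1_center, eyepiece_2_center from where it was at the start of the episode above 0.02 m or angle between any of eyepiece_1_center, eyepiece_2_center's own z axis and vertical above 0.3 rad).
It fails at once if an objective is knocked over (tilted by more than 0.9 rad) (angle between any of objective_1_center, objective_2_center, objective_3_center, objective_4_center's own z axis and vertical above 0.9 rad).
It fails at once if an objective is dropped or knocked away: it moves faster than 0.5 m/s (a fall of about 13 mm) while out of the fingers ((linear speed of objective_1 above 0.5 m/s and contact force between objective_1 and the fingers below 0.05 N) or (linear speed of objective_2 above 0.5 m/s and contact force between objective_2 and the fingers below 0.05 N) or (linear speed of objective_3 above 0.5 m/s and contact force between objective_3 and the fingers below 0.05 N) or (linear speed of objective_4 above 0.5 m/s and contact force between objective_4 and the fingers below 0.05 N)).
It also fails if it takes over 106 s, if anything falls off the work surface, if the arm or the gripper's body presses on something with over 40 N, if the wrist force passes 120 N, or if a joint passes its speed limit or range.

## Working session

There is one attempt and no reset: what is moved stays moved. The work goes in short steps, each a Python script; the robot and the scene stay as the last script left them, time stands still between calls to the robot, and variables do not carry over. Pictures are saved under pics/ and viewed, at most 14 in all, crops included, and the job is handed in when it is done.

```bash
mkdir -p pics; python3 - <<'E'
from cell import *
import cv2,numpy as np
s=get_state();print(s['clock'],s['position'],s['eef_rot'],s['finger_gap'])
for c in("top","scene"):
    f=grab_frame(c);cv2.imwrite(f"pics/{c}0.png",cv2.resize(f["img"][:,:,::-1],(800,600)))
    print(c,f['fx'],f['fy'],f['cx'],f['cy'],np.round(f['cam_to_world'],3).tolist())
    for n in("objective_1_center","dish_1","eyepiece_1_center"):
        print(n,[(np.round(d['centre'],1).tolist(),round(d['score'],2)) for d in tip_of(c,n)])
        print(' sil',[(np.round(d['centre'],1).tolist(),round(d['score'],2),int(d['mask'].sum())) for d in silhouettes(c,n)])
f=grab_frame("wrist");print(np.round(f["T_tool_cam"],3).tolist(),f['fx'],f['cx'],f['cy'])
E
```

```text
0.0 [ 0.24441227 -0.49209464  0.23050645] [-3.05694505e+00 -7.17031808e-01  2.19430911e-04] 0.9990691622884716
top 469.69824106443167 469.69824106443167 256.7087763212151 189.74245441416937 [[0.034, -0.975, 0.218, 0.266], [-0.999, -0.035, 0.001, -0.019], [0.007, -0.217, -0.976, 1.26], [0.0, 0.0, 0.0, 1.0]]
objective_1_center [([363.3, 256.4], 0.53), ([197.6, 217.1], 0.46)]
 sil [([197.1, 217.1], 0.43, 52)]
dish_1 [([317.5, 178.2], 0.79), ([252.7, 214.3], 0.75), ([386.0, 213.7], 0.71), ([114.5, 200.6], 0.65), ([218.6, 187.4], 0.65), ([223.2, 154.0], 0.61)]
 sil [([318.6, 176.5], 0.95, 461), ([222.7, 153.7], 0.7, 368), ([383.0, 214.2], 0.65, 620), ([251.4, 214.8], 0.64, 351), ([114.6, 199.8], 0.6, 241), ([219.0, 186.4], 0.55, 327)]
eyepiece_1_center [([178.1, 158.3], 0.69)]
 sil [([178.0, 155.7], 0.81, 246), ([361.8, 254.4], 0.44, 213)]
scene 362.8065589647237 362.8065589647237 259.168490885532 191.03462886640702 [[-0.611, 0.602, -0.514, 0.95], [0.792, 0.452, -0.412, 0.372], [-0.016, -0.658, -0.753, 0.723], [0.0, 0.0, 0.0, 1.0]]
objective_1_center [([312.1, 215.1], 0.55)]
 sil []
dish_1 [([247.0, 266.0], 0.93), ([392.4, 281.3], 0.84), ([274.0, 237.3], 0.83), ([256.7, 200.5], 0.82), ([161.7, 148.4], 0.75), ([181.3, 191.7], 0.7), ([315.3, 218.2], 0.32)]
 sil [([161.7, 146.6], 0.83, 345), ([395.7, 282.8], 0.74, 343), ([182.4, 191.0], 0.71, 407), ([248.3, 262.8], 0.7, 457), ([258.5, 200.1], 0.66, 307)]
eyepiece_1_center [([291.5, 275.9], 0.63)]
 sil [([293.2, 272.4], 0.9, 448), ([392.8, 281.8], 0.31, 364)]
[[-0.0, -0.952, -0.305, 0.079], [1.0, -0.0, 0.0, 0.0], [-0.0, -0.305, 0.952, -0.143], [0.0, 0.0, 0.0, 1.0]] 281.66282220662305 258.0282313623455 196.07079700117234
```

View pics/top0.png

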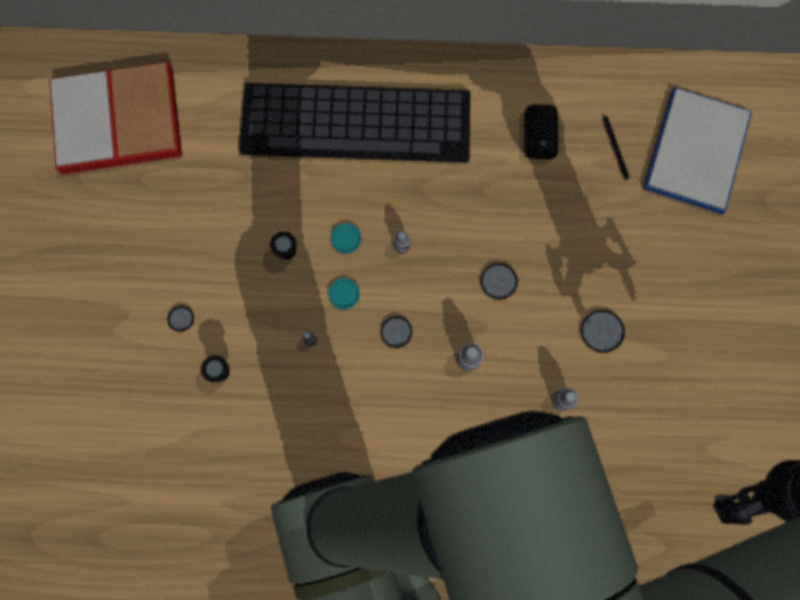

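View pics/scene0.png

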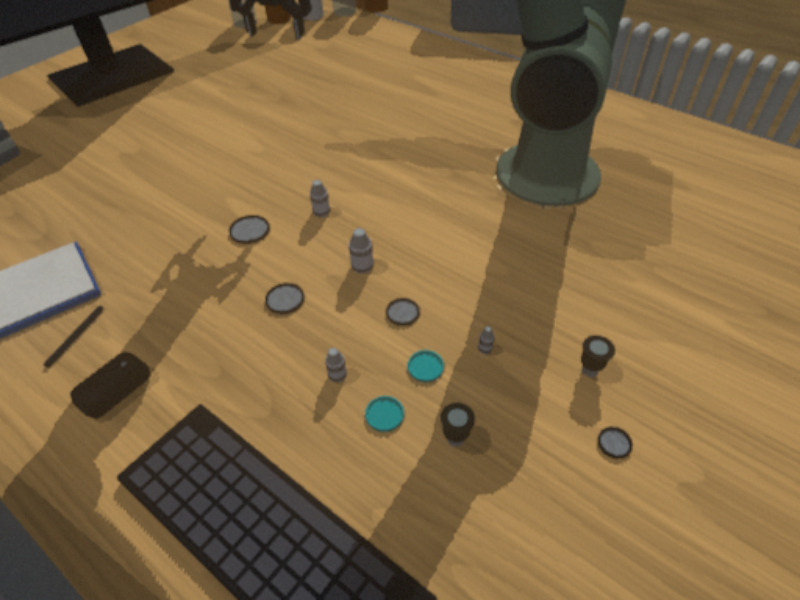

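Both views show the same layout. Coordinates below are in the 800 px top picture:
- **Black dishes, smallest to largest:** (180,318), (396,331), (499,281), (602,331).
- **Objectives:** (308,339) is the smallest; the others are at (401,241), (470,356) and (566,398).
- **Eyepieces:** (284,245) and (215,369).
- **Turquoise decoys:** (345,238) and (343,292).

Next I'll triangulate the positions.

```bash
cat > h.py <<'E'
from cell import *
import numpy as np,cv2
from scipy.spatial.transform import Rotation as R
def ray(f,px,T=None):
    T=f['cam_to_world'] if T is None else T
    T=np.array(T);d=T[:3,:3]@[(px[0]-f['cx'])/f['fx'],(px[1]-f['cy'])/f['fy'],1.]
    return T[:3,3],d/np.linalg.norm(d)
def onplane(f,px,z,T=None):
    o,d=ray(f,px,T);return o+d*(z-o[2])/d[2]
def tri(r1,r2):
    A=sum(np.eye(3)-np.outer(d,d) for o,d in(r1,r2));b=sum((np.eye(3)-np.outer(d,d))@o for o,d in(r1,r2))
    return np.linalg.solve(A,b)
def wrist():
    s=get_state();f=grab_frame("wrist");T=np.eye(4);T[:3,:3]=R.from_rotvec(s['eef_rot']).as_matrix();T[:3,3]=s['position']
    return f,T@np.array(f['T_tool_cam'])
E
python3 - <<'E'
from h import *
t=grab_frame("top");s=grab_frame("scene");k=1.5625
print(' dishes')
for n,a,b in[(1,(180,318),(615,442)),(2,(396,331),(403,312)),(3,(499,281),(285,298)),(4,(602,331),(249,229)),('t',(345,238),(384,413)),('t',(343,292),(425,366))]:
    print(n,onplane(t,np.array(a)/k,.005).round(3),onplane(s,np.array(b)/k,.005).round(3))
print('noses')
for n,a,b in[('A',(571,395),(319,183)),('B',(474,351),(360,233)),('C',(403,236),(334,350)),('D',(309,335),(487,328)),('e1',(284,245),(458,415)),('e2',(215,369),(598,347))]:
    p=tri(ray(t,np.array(a)/k),ray(s,np.array(b)/k));print(n,p.round(3))
E
python3 - <<'E'
import cv2,numpy as np
a=cv2.imread('pics/top0.png');b=cv2.imread('pics/scene0.png')
o=[cv2.resize(im[y-25:y+25,x-25:x+25],(200,200),interpolation=2) for im,x,y in[(a,566,398),(a,470,356),(a,401,241),(a,308,339),(b,320,197),(b,361,250),(b,335,364),(b,486,340)]]
cv2.imwrite('pics/crops.png',np.vstack([np.hstack(o[:4]),np.hstack(o[4:])]))
E
```

```text
dishes
1 [0.494 0.365 0.005] [0.494 0.369 0.005]
2 [ 0.484 -0.011  0.005] [ 0.485 -0.005  0.005]
3 [ 0.58  -0.19   0.005] [ 0.58  -0.184  0.005]
4 [ 0.497 -0.369  0.005] [ 0.499 -0.364  0.005]
t [0.649 0.086 0.005] [0.65  0.088 0.005]
t [0.55  0.084 0.005] [0.549 0.087 0.005]
noses
A [ 0.375 -0.294  0.07 ]
B [ 0.44  -0.136  0.077]
C [ 0.638 -0.015  0.059]
D [0.463 0.136 0.049]
e1 [0.616 0.187 0.057]
e2 [0.401 0.285 0.055]
```

View pics/crops.png

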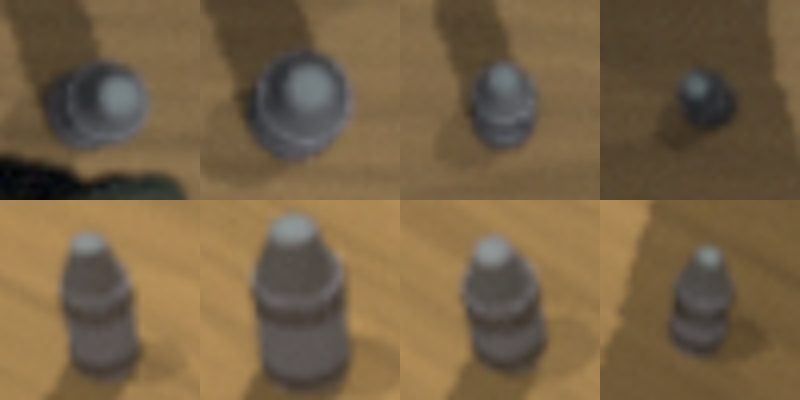

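The triangulated nose heights are 70, 77, 59 and 49 mm. So A is objective 3, B is 4, C is 2 and D is 1. Next is a quick wrist-camera tour to refine them.

```bash
cat >> h.py <<'E'
def rv(phi): return (R.from_euler('z',phi)*R.from_euler('x',np.pi)).as_rotvec()
H={1:.05,2:.06,3:.07,4:.08}
O={3:(.375,-.292),4:(.441,-.134),2:(.638,-.014),1:(.463,.137)}
D={1:(.494,.367),2:(.4845,-.008),3:(.58,-.187),4:(.498,-.3665)}
E
python3 - <<'E'
from h import *
for i,p in enumerate([(.44,-.33),(.51,-.16),(.56,-.01),(.46,.14),(.47,.34)]):
    phi=np.arctan2(p[1],p[0]);movep([*p,.2],rv(phi));f,T=wrist()
    cv2.imwrite(f"pics/w{i}.png",f["img"][:,:,::-1])
    for n,P,z in[("objective_1_center",O,None),("dish_1",D,0)]:
        for d in tip_of("wrist",n):
            for k,v in P.items():
                q=onplane(f,d['centre'],H[k]/2 if z is None else 0,T)
                if np.hypot(*(q[:2]-v))<.03: print(i,n[:4],k,q.round(4),np.round((q[:2]-v)*1000,1),round(d['score'],2),np.round(d['centre']))
print(get_state()['clock'])
ims=[cv2.imread(f"pics/w{i}.png") for i in range(5)]
ims=[cv2.resize(x,(266,200)) for x in ims]+[np.zeros((200,266,3),np.uint8)]
cv2.imwrite("pics/tour.png",np.vstack([np.hstack(ims[:3]),np.hstack(ims[3:])]))
E
```

```text
0 dish 4 [ 0.4964 -0.3686  0.    ] [-1.6 -2.1] 0.96 [256. 116.]
0 dish 2 [ 0.4828 -0.0088  0.    ] [-1.7 -0.8] 0.93 [ 59. 282.]
0 dish 3 [ 0.5769 -0.1833  0.    ] [-3.1  3.7] 0.65 [ 95. 156.]
1 obje 1 [0.4659 0.1457 0.025 ] [2.9 8.7] 0.69 [ 45. 278.]
1 dish 3 [ 0.5801 -0.1872  0.    ] [ 0.1 -0.2] 0.78 [262. 110.]
1 dish 2 [ 0.4862 -0.0058  0.    ] [1.7 2.2] 0.69 [152. 224.]
1 dish 4 [ 0.4963 -0.3688  0.    ] [-1.7 -2.3] 0.62 [428. 132.]
2 obje 1 [0.4613 0.1391 0.025 ] [-1.7  2.1] 0.95 [142. 256.]
2 dish 3 [ 0.5761 -0.1878  0.    ] [-3.9 -0.8] 0.84 [403. 157.]
2 dish 2 [ 0.4864 -0.009   0.    ] [ 1.9 -1. ] 0.7 [258. 227.]
3 obje 1 [0.4614 0.1404 0.025 ] [-1.6  3.4] 0.84 [257. 178.]
3 dish 1 [0.4916 0.3732 0.    ] [-2.4  6.2] 0.75 [69. 90.]
3 dish 2 [ 0.4835 -0.0082  0.    ] [-1.  -0.2] 0.71 [374. 190.]
4 dish 1 [0.4916 0.3686 0.    ] [-2.4  1.6] 0.92 [248. 144.]
4 dish 2 [ 0.4828 -0.0044  0.    ] [-1.7  3.6] 0.65 [454. 301.]
6.0083
```

View pics/tour.png

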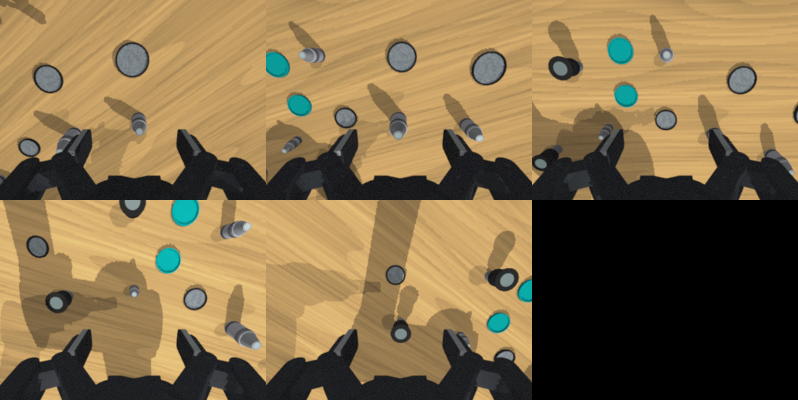

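The tour shows all four dishes within about 2 mm of the estimates. The noses are at about (139,131) for objective 3 in view 0, (132,133) for objective 4 in view 1 and (135,55) for objective 2 in view 2, all in 266 px tiles. I'll now pick the largest first, refining each one from a hover by its bright nose blob.

```bash
cat >> h.py <<'E'
D={1:(.492,.368),2:(.4845,-.0085),3:(.5795,-.187),4:(.497,-.3685)}
O[1]=(.4615,.139)
GZ={1:.027,2:.030,3:.034,4:.038}
E_=[(.616,.187),(.401,.285)]
import itertools
def phi_for(p,others):
    """yaw whose finger line keeps farthest from others (and near the radial yaw)"""
    best=None
    for phi in np.arange(-np.pi,np.pi,np.pi/12):
        l=np.array([-np.sin(phi),np.cos(phi)]);c=min([np.hypot(*(np.array(p)+s*.057*l-o)) for o in others for s in(-1,1)]+[.09])
        if ik([*p,.17],rv(phi)) is None or ik([*p,.01],rv(phi)) is None: continue
        sc=c*20-abs((phi-np.arctan2(p[1],p[0])+np.pi)%(2*np.pi)-np.pi)*.1
        if best is None or sc>best[0]: best=(sc,phi,c)
    return best[1:]
def refine(k):
    p=np.array(O[k]);f,T=wrist();Ti=np.linalg.inv(T)
    c=Ti@[*p,H[k],1];c=np.array([f['fx']*c[0]/c[2]+f['cx'],f['fy']*c[1]/c[2]+f['cy']])
    im=f['img'];x,y=c.round().astype(int);w=28
    cr=im[y-w:y+w,x-w:x+w]
    cv2.circle(v:=im[:,:,::-1].copy(),(x,y),3,(0,0,255),1)
    cv2.imwrite(f"pics/r{k}.png",v)
    return c,f,T,v[max(0,y-60):y+60,max(0,x-60):x+60]
E
python3 - <<'E'
from h import *
C=[]
for i,k in enumerate([3,4,2]):
    p=O[k];movep([p[0],p[1],.2],rv(np.arctan2(p[1],p[0])));c,f,T,v=refine(k);print(k,c.round(),v.shape)
    C.append(cv2.resize(v,(260,260)))
    oth=[O[j] for j in O if j!=k]+E_
    print('yaws',phi_for(O[k],oth),phi_for(D[k],oth))
print(phi_for(O[1],E_),phi_for(D[1],E_),get_state()['clock'])
cv2.imwrite("pics/ref.png",np.hstack(C))
E
```

```text
3 [260. 188.] (120, 120, 3)
yaws (np.float64(-0.785398163397447), 0.09) (np.float64(-0.2617993877991478), 0.09)
4 [259. 192.] (120, 120, 3)
yaws (np.float64(-0.2617993877991478), 0.09) (np.float64(-0.5235987755982974), 0.09)
2 [257. 185.] (120, 120, 3)
yaws (np.float64(1.7763568394002505e-15), 0.09) (np.float64(0.26179938779915135), 0.09)
(np.float64(0.26179938779915135), 0.09) (np.float64(0.5235987755983009), 0.09) 10.075
```

View pics/ref.png

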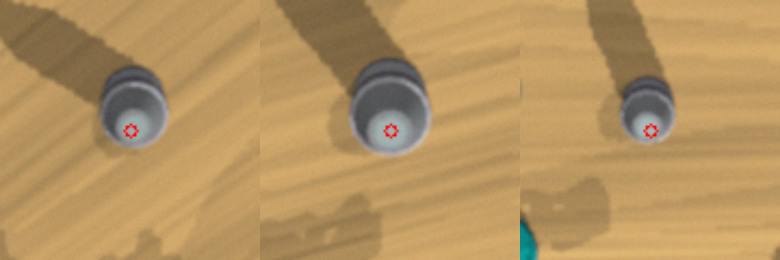

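The predicted nose points (red) sit on the noses to within a pixel in all three views. I'll start with objective 4.

```bash
cat >> h.py <<'E'
def pick_place(k):
    oth=[O[j] for j in O if j!=k]+E_
    p,d=O[k],D[k];a=phi_for(p,oth)[0];b=phi_for(d,oth)[0]
    z=GZ[k]-.019
    movep([*p,.15],rv(a));move_l([*p,z],.1);grab(50)
    s=get_state();print(k,'gap',s['finger_gap'],'grip',s['grasp_force'],s['position'])
    move_l([*p,.16],.12);s=get_state();print(' lifted',s['finger_gap'],s['contact_force'],s['position'])
    movep([*d,.16],rv(b));move_l([*d,z+.013],.12);sleep(.2)
    hit=move_l([*d,z],.015,until_force=4);s=get_state()
    print(' down',hit,s['position'],s['finger_gap'],'expected z',z+.003)
    return k,d
def release(d):
    let_go();sleep(.3);move_l([*d,.16],.12);print(' clock',get_state()['clock'])
E
python3 - <<'E'
from h import *
k,d=pick_place(4)
cv2.imwrite("pics/p4.png",wrist()[0]["img"][:,:,::-1])
E
```

```text
4 gap 0.4547481185072135 grip 49.85032618045807 [ 0.44110111 -0.13426519  0.01944099]
 lifted 0.4579495704476457 [-0.36424762 -0.21935149 -4.30229267] [ 0.44040414 -0.1337011   0.15926483]
 down True [ 0.49687954 -0.36839733  0.02249098] 0.44953016038573584 expected z 0.022
```

View pics/p4.png

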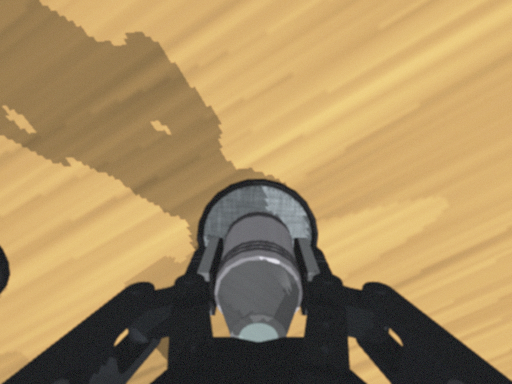

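Objective 4 is upright inside dish 4, with its base at about (258,235), and contact came at the expected height. I'll release it and do objectives 3 and 2.

```bash
python3 - <<'E'
from h import *
release(D[4]);O[4]=D[4]
for k in(3,2,1):
    k,d=pick_place(k);s=get_state()
    if s['finger_gap']<.1 or abs(s['position'][2]-(GZ[k]-.016))>.004: print('STOP');break
    release(d);O[k]=D[k]
cv2.imwrite("pics/end1.png",wrist()[0]["img"][:,:,::-1])
E
```

```text
clock 19.4667
3 gap 0.387282144695554 grip 49.31254506111145 [ 0.3749581  -0.29239736  0.01543014]
 lifted 0.38117348957607544 [-0.61035158  0.02632576 -3.00481829] [ 0.37457574 -0.29155031  0.15925337]
 down True [ 0.57937468 -0.18693172  0.01845078] 0.3868422270777306 expected z 0.018000000000000002
 clock 28.7
2 gap 0.31320994893333076 grip 49.20541763305664 [ 0.63829581 -0.01396986  0.01137002]
 lifted 0.3115298927220627 [ 0.64209355  0.22743445 -1.59292402] [ 0.63736131 -0.01390747  0.15902347]
 down True [ 0.48437915 -0.00847767  0.0142872 ] 0.31292342142121743 expected z 0.013999999999999999
 clock 38.0167
1 gap 0.23748800958994742 grip 48.74983370304108 [0.46160365 0.13903208 0.00825562]
 lifted 0.24159021077550608 [ 0.23296035  0.43790626 -1.64594449] [0.46090172 0.13891152 0.15927018]
 down True [0.49186252 0.36794161 0.01127088] 0.23604186703809923 expected z 0.011
 clock 47.6667
```

Contact came at the expected height every time. I'll back away and check all four dishes.

```bash
python3 - <<'E'
from h import *
C=[]
def shot(k):
    p=D[k];movep([*p,.2],rv(np.arctan2(p[1],p[0])));f,T=wrist();c=np.linalg.inv(T)@[*p,.003,1]
    x,y=int(f['fx']*c[0]/c[2]+f['cx']),int(f['fy']*c[1]/c[2]+f['cy']);C.append(cv2.resize(f['img'][y-55:y+55,x-55:x+55,::-1],(200,200)))
for k in(1,2,3,4): shot(k)
movep([.25,-.49,.23],rv(-1.1))
t=cv2.resize(grab_frame("top")["img"][:,:,::-1],(800,600))[180:420,100:700]
cv2.imwrite("pics/fin.png",np.vstack([np.hstack(C),cv2.resize(t,(800,320))]))
f=grab_frame("scene");print([(np.round(d['centre'],1).tolist(),round(d['score'],2)) for d in tip_of("scene","eyepiece_1_center")],get_state()['clock'])
E
```

```text
[] 52.475
```

View pics/fin.png

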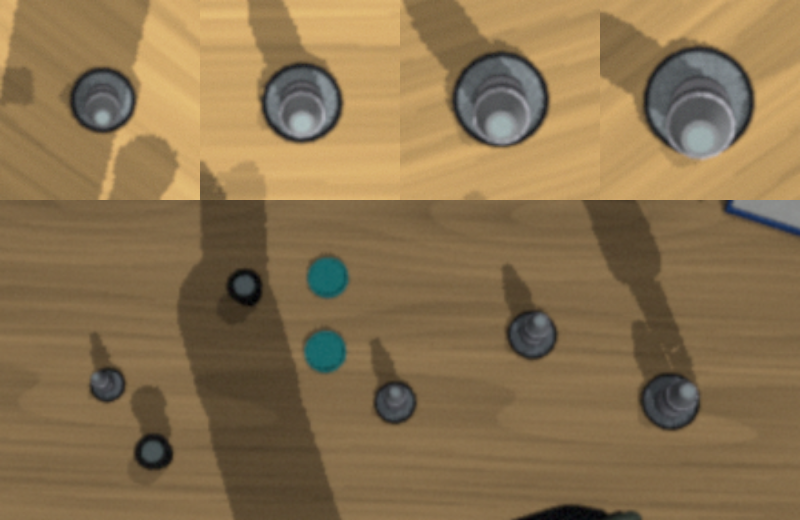

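All four objectives stand upright in their own dishes, with the tiles running from dish 1 to dish 4. The eyepieces at (245,287) and (153,451) haven't moved, and the arm is clear.

```bash
python3 -c "
from cell import *
print(sign_off())"
```

```text
the job is handed in; nothing more can be done
None
```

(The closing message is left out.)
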